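# Throw a used tube into the bench pedal bin

### The arm

A 7-joint arm with a two-finger parallel gripper is mounted at the origin on the work surface. World frame = base frame: x ahead of the robot, y to its left, z up, the work surface at z = 0. Lengths are in m, angles in rad, forces in N, time in s.
With the tool pointing down it reaches from about 0.4 to 0.875 m from the base axis. Payload 19.3 kg.
Tool frame: the origin (TCP) lies at the very end of the fingers, on their centre line; the grasp point (between the pads) lies 19 mm behind it; z points along the fingers, y is the line along which they close (so a half turn about z gives the same grasp; the last joint's range is limited). The gripper opens to 85 mm and grips with 20 to 120 N. Pads are 22 mm wide; open, the fingers measure 114 mm over their backs; the gripper's body (76 mm by 85 mm) begins 54 mm behind the grasp point. The pads swing forward as they close: fully open they stand 13 mm farther back than shut.
Start: joints at [1.092, 0.521, -0.036, 1.599, 0.021, 1.021, -0.113], TCP at [0.248, -0.574, 0.231] pointing down, gripper open.
Joint ranges: [-2.91, 2.91], [-0.3, 2.13], [-1.5, 1.42], [0.17, 2.43], [-1.26, 4.41], [0.16, 1.93], [-2.52, 2.52]. Speed limits (rad/s): [1.89, 1.89, 2.39, 2.39, 3.01, 3.01, 3.01].

### API

Orientations are given as [roll, pitch, yaw] about the fixed x, y, z axes, in that order (R = Rz(yaw) Ry(pitch) Rx(roll)).
In Python, from workcell import monitor, optics, workorder gives the robot as it stands.
- The arm moves only by the tool apply_moves, never from a script. Its arguments are lists of equal length, an entry for each row: "linear": the shift along the tool's x, y, z each as a share of 0.1 m, from -1 to 1, a list of three; "delta_rot": the turn, a rotation vector about the tool's x, y, z each as a share of 120 degrees, from -1 to 1, a list of three. A call has exactly 5 rows; each row is the pose to reach, as a shift and turn from the pose commanded when the call began, along the tool's axes at that moment; what a row does not reach only later rows make up. A row lasts 1/12 s, in which the tool goes at most 41.7 mm and 7.16 degrees, less where a joint would pass 70% of its speed; a pose out of reach is approached as far as the arm can. A call with a number of a shift or a turn outside -1 to 1 is refused whole. A call with a gripper value outside its range is refused whole. "gripper" is the opening, from -1 (shut) to 1 (fully open), set as the call begins (left out, the last holds). The fingers move at their own pace and stop on an object; "force" is the grip in N (left out, the last holds). Time passes only in rows, so rows that repeat a pose let the fingers close, or fill a call up. It gives the time, the measured TCP pose, the force, the opening and the grip force at its end, in the units of the state.
- monitor.observe(): the state, without advancing time (a new reading comes with each control period).
- optics.grab_frame(name): name is "side" or "top"; returns (picture, depth): 384x512x3 uint8, red, green, blue; 384x512 float32, m along the optical axis (not along the pixel's ray), 0 where there is no reading.
- optics.camera_info(name): a dict with "fx", "fy", "cx", "cy" (pixels), "rvec" (rotation vector, rad) and "tvec" (3), from world to camera coordinates, as OpenCV has them. Camera axes: x right, y down, z forward; pixel columns grow to the right and rows downward; lengths in m; the calibration is good to about 2 mm. A picture is of the moment at which its call begins. camera_info takes no time and is no camera call.
- workorder.job_done(): hands the job in; it is judged then, once.
The state is a dict: "clock": time; "qpos": joint angles; "qd": joint speeds; "joint_efforts": joint torques, N m; "position": TCP position; "tool_rot": TCP orientation; "force": force on the tool from outside, world axes, zero at the start; "moment": the same for the moment, N m; "grip_width": finger opening in m; "finger_force": force on a finger pad.
Only numpy, scipy, OpenCV 4.12 (cv2) and the standard library are available. Lean on these libraries where they do the work, as an engineer would, in place of code of your own. Each camera call takes 0.05 s, during which the arm holds its last target. There are 200 camera calls.

### The job

Throw away the used tube, the one with the pink cap in the sloping rack: press the pedal of the yellow bench bin right down to its stop, so that the red lid swings past upright and stays open by itself, drop the tube into the bin, and then push the lid over so that it falls fully shut. Leave the two blue-capped tubes, the tip box and the rest of the bench as they are.

Things in the scene. Friction and masses are not known exactly. Their poses are not given: they have to be found in the camera images.
- bin: Yellow bench waste bin, held fast: 150 deep (x) by 170 wide (y), rim 205 high, walls 4 (rear 17). Origin: centre of its underside; z up; its front, with the pedal, faces its -x, the lid's hinge is at the back. Front face at x = -75, from 62 above the bench up; below it a 40 deep toe-kick recess in front of a black plinth. Inside: x -71 to +58, y -81 to +81, floor 66 above the bench.
- pedal (a joint): Pedal angle: 0 = up, at rest; 0.25 rad = down on its stop. Takes 4 to 10 N at the pad; a spring lifts it again. A linkage raises the lid by 7 rad per rad, to 1.75 rad at the stop; released before the last eighth of its travel, the lid drops shut again. The bin's body leaves no room for an upright gripper at the pad: lean the tool 25 to 45 degrees, fingers pointing in towards the bin.
- pedal_pad (a point): Where to press: on top of the black rubber pad, mid-width, 14 in front of the bin's front face. Pad 90 wide, 36 deep, 6 thick, from 10 behind to 26 in front of that face; its top is 34 above the bench when up, 12 when down. Moves with the pedal; axes as the bin's when up.
- pedal_hinge (a point): Pedal's hinge, inside the plinth, 24 above the bench and 94 behind pedal_pad; the axis is the bin's y.
- lid (a joint): Lid angle: 0 = shut, 1.57 = upright, 1.85 rad = its backward stop. Past about 1.52 rad it leans back by its own weight to 1.85 and stays open when the pedal is released; pushed forward of that from behind, it sinks shut by itself in 1 to 2 s.
- lid_top (a point): On the red lid's upper face, mid-width, 110 from the hinge. Lid 156 long (hinge to front edge), 176 wide, 11 thick, 90 g. The point turns with the lid; its z is the outward normal of the upper face: up when shut, towards the bin's +x and slightly down when open. The open lid's free edge is 357 above the bench, up to 363 when upright.
- lid_hinge (a point): Middle of the lid's hinge line, which runs along the bin's y at the bin's x = +72, 207 above the bench.
- bin_mouth (a point): Centre of the bin's opening (129 by 162) at rim height, 205 above the bench; axes as the bin's.
- used_tube: The used tube, empty, pink cap: frosted plastic, 29 diameter (cap 34 diameter, 14 long), 116 long with the cap, conical foot, about 30 g. Origin on its axis, mid-length; its x runs along the axis from foot to cap. It lies in one of the rack's three cradles, cap uphill.
- sample_a: Blue-capped tube of the same shape in another cradle; leave it there.
- sample_b: Blue-capped tube of the same shape in another cradle; leave it there.
- rack: White sloping tube rack, fixed: floor 100 long, 272 wide, rising 20 degrees towards its +x. Three cradles 88 apart (y = -88, 0, +88), each a pair of ridges 26 wide over all and 8 high; a tube's axis lies 19.4 above the sloping floor. Lip at the low end, 25 above the floor. Origin: centre of its underside; z up; with tubes about 95 high.
- tip_box: Box of pipette tips, 88 by 125 by 82 high, 250 g, loose on the bench; leave it. Origin: centre of its underside.

How it is judged:
On the way, in this order (a step that is already met when the one before it is completed fails the run):
1. pedal pressed to its stop and the lid thrown open past upright (value of joint pedal above 0.235 rad and value of joint lid above 1.6 rad), for 0.1 s.
2. lid standing open by itself with the pedal released (value of joint pedal below 0.05 rad and value of joint lid above 1.6 rad), for 0.1 s.
3. used tube let go inside the bin (x of used_tube in the frame of bin between -0.073 and 0.06 m and y of used_tube in the frame of bin between -0.083 and 0.083 m and height (world z) of used_tube between 0.06 and 0.16 m and contact force between the fingers and used_tube below 0.1 N), for 0.2 s.
At the end, for the whole second after the job is handed in: The used tube lies at rest inside the bin (its middle within the walls and 60 to 160 mm above the bench), the lid is shut (within 0.06 rad), the pedal is up (within 0.03 rad); the blue-capped tubes are within 20 mm and the tip box within 30 mm of where they began (value of joint lid below 0.06 rad and value of joint pedal below 0.03 rad and x of used_tube in the frame of bin between -0.073 and 0.06 m and y of used_tube in the frame of bin between -0.083 and 0.083 m and height (world z) of used_tube between 0.06 and 0.16 m and linear speed of used_tube below 0.05 m/s and distance of each of sample_a, sample_b from where it was at the start of the episode below 0.02 m and distance of tip_box from where it was at the start of the episode below 0.03 m); the robot touches nothing.
It fails at once if a blue-capped tube moved by 20 mm or more (distance of any of sample_a, sample_b from where it was at the start of the episode above 0.02 m).
It fails at once if the tip box moved by 30 mm or more (distance of tip_box from where it was at the start of the episode above 0.03 m).
It also fails if it takes over 64 s, if anything falls off the work surface, if the arm or the gripper's body presses on something with over 40 N, if the wrist force passes 120 N, or if a joint passes its speed limit or range.

## Working session

There is one attempt and no reset: what is moved stays moved. The work goes in short steps, Python scripts to look and compute and a tool call to move; the robot and the scene stay as the last step left them, time stands still between calls to the robot, and variables do not carry over. Pictures are saved under pics/ and viewed, at most 10 in all, crops included, and the job is handed in when it is done.

Besides the shell and the picture viewer there is one more tool, called after ">>>" as name(argument=value, ...) on one line, values as JSON. apply_moves: Moves the arm, as the interface text tells. Its arguments: {"type":"object","properties":{"linear":{"type":"array"},"delta_rot":{"type":"array"},"gripper":{"type":"number"},"force":{"type":"number"}},"required":["linear","delta_rot"]}

```bash
mkdir -p pics; ls
cat > h.py <<'E'
import numpy as np, cv2
from workcell import monitor, optics, workorder
from scipy.spatial.transform import Rotation as R
def cam(n):
    c=optics.camera_info(n); Rm=cv2.Rodrigues(np.array(c["rvec"],float))[0]; return c,Rm,np.array(c["tvec"],float).ravel()
def cloud(n,depth):
    c,Rm,t=cam(n); v,u=np.indices(depth.shape)
    P=np.stack([(u-c["cx"])/c["fx"]*depth,(v-c["cy"])/c["fy"]*depth,depth],-1)
    W=(P-t)@Rm; W[depth==0]=np.nan; return W
E
python3 - <<'E'
from h import *
for n in("side","top"):
    p,d=optics.grab_frame(n); cv2.imwrite(f"pics/{n}0.png",p[...,::-1]); np.savez(f"{n}0.npz",p=p,d=d)
    c,Rm,t=cam(n); print(n,-Rm.T@t,Rm[2],c["fx"])
print(monitor.observe())
E
```

```text
pics
side [0.35458769 0.11113278 1.03381474] [ 0.28161661 -0.17831454 -0.94281282] 364.62148894517327
top [ 0.51091151 -0.05616063  1.08900011] [ 0.1276211  -0.00163357 -0.99182165] 427.1476233229207
{'clock': 0.1, 'qpos': array([ 1.09183641,  0.52194783, -0.03629483,  1.59997598,  0.02118777,
        1.0210658 , -0.11281342]), 'qd': array([ 0.00161568, -0.00114377, -0.000749  , -0.00017584, -0.00057836,
        0.00038765,  0.00101861]), 'joint_efforts': array([ 5.41326008e-03, -9.28499866e+01,  1.98525891e+00, -3.70535553e+01,
        1.82503508e-02,  5.32101374e-03,  5.42877990e-05]), 'position': array([ 0.24825256, -0.57324807,  0.23077879]), 'tool_rot': array([-3.14058307e+00,  7.61251558e-05,  4.08701341e-01]), 'force': array([-0.11893911, -0.27321248, -0.71672231]), 'moment': array([-0.02455285, -0.05248071,  0.02898589]), 'finger_force': 0.0, 'grip_width': 0.0854578606871625}
```

View pics/side0.png

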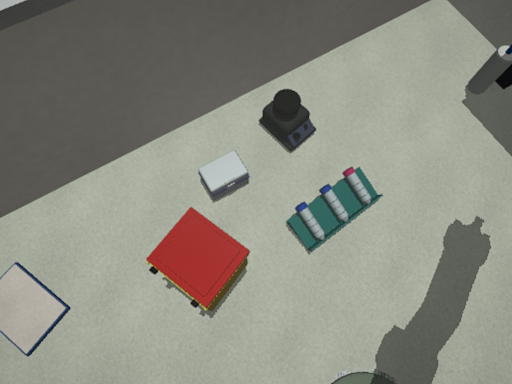

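View pics/top0.png

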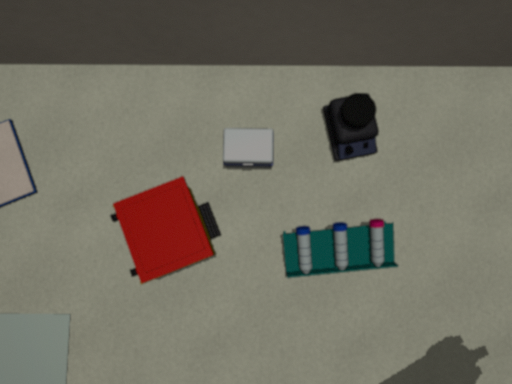

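The side view shows the red lid around (198,258) and the tubes at (312,220), (333,203), (357,185). The top view shows the bin at (165,230) with its hinge ears at left (113,217), (134,272) and the pedal at (208,220). The rack is at (340,250), with the pink tube rightmost at (377,243), and the tip box is at (248,147).

```bash
cat > m.py <<'E'
from h import *
for n in("side","top"):
    z=np.load(f"{n}0.npz"); p,d=z["p"],z["d"]; W=cloud(n,d)
    hsv=cv2.cvtColor(p,cv2.COLOR_RGB2HSV); H,S,V=[hsv[...,i].astype(int) for i in range(3)]
    print(n,"table z",np.nanmedian(W[...,2][(abs(W[...,2])<.02)]))
    red=((H<6)|(H>175))&(S>180)&(V>120)
    pink=(H>160)&(H<178)&(S>100)&(V>80)
    blue=(H>105)&(H<125)&(S>150)&(V>80)
    teal=(H>75)&(H<95)&(S>120)
    for nm,m in(("red",red),("pink",pink),("blue",blue),("teal",teal)):
        k,l,st,ce=cv2.connectedComponentsWithStats(m.astype(np.uint8))
        for i in range(1,k):
            if st[i,4]<30: continue
            q=W[l==i]; q=q[np.isfinite(q[:,0])]
            print(nm,st[i],ce[i].round(1),"med",np.median(q,0).round(4),"zr",np.percentile(q[:,2],[5,95]).round(3))
            if nm in("red","teal") and st[i,4]>500:
                if nm=="red": q=q[abs(q[:,2]-np.median(q[:,2]))<.008]
                r=cv2.minAreaRect(q[:,:2].astype(np.float32)); print("  rect",r,cv2.boxPoints(r).round(4).tolist())
    # tip box: above-bench region, generic objects
    m=(W[...,2]>.05)&(W[...,2]<.12)&(V>110)&(S<70)
    k,l,st,ce=cv2.connectedComponentsWithStats(m.astype(np.uint8))
    for i in range(1,k):
        if st[i,4]>80:
            q=W[l==i]; r=cv2.minAreaRect(q[:,:2].astype(np.float32)); print("grey",st[i],r,np.median(q[:,2]))
    m=(W[...,2]>.12)&~red
    k,l,st,ce=cv2.connectedComponentsWithStats(m.astype(np.uint8))
    for i in range(1,k):
        if st[i,4]>60: q=W[l==i]; print("tall",st[i],np.median(q,0).round(3),q.max(0).round(3))
z=np.load("top0.npz");W=cloud("top",z["d"])
m=np.zeros(W.shape[:2],bool);m[200:242,198:222]=1
m&=(W[...,2]>.02)&(W[...,2]<.05)&(z["p"].max(-1)<70)
q=W[m];r=cv2.minAreaRect(q[:,:2].astype(np.float32));print("pedal",m.sum(),q.mean(0),np.median(q[:,2]),r,cv2.boxPoints(r).tolist())
E
python3 m.py
```

```text
side table z 6.149307037227195e-05
red [ 147  211   87   96 3819] [192.1 262.9] med [0.5405 0.1613 0.2175] zr [0.214 0.22 ]
  rect ((0.5471608638763428, 0.1468333750963211), (0.17343708872795105, 0.14217805862426758), 21.784603118896484) [[0.44029998779296875, 0.18070000410079956], [0.49300000071525574, 0.04859999939799309], [0.6541000008583069, 0.11299999803304672], [0.6013000011444092, 0.24500000476837158]]
pink [343 167  12  10  60] [348.5 171.4] med [ 0.5702 -0.3309  0.0856] zr [0.07 0.09]
blue [321 185  10   8  46] [325.5 188.7] med [ 0.56   -0.2444  0.0867] zr [0.079 0.091]
blue [298 203   9   8  44] [301.6 206.4] med [ 0.5509 -0.1587  0.0869] zr [0.079 0.091]
blue [ 50 303  18  26  35] [ 59.4 316.1] med [0.6406 0.5406 0.0116] zr [0.01  0.014]
teal [356 168  21  30 171] [365.8 182.8] med [ 0.525  -0.3776  0.0335] zr [0.019 0.049]
teal [332 180  30  37 483] [346.4 197.3] med [ 0.5175 -0.3013  0.0339] zr [0.018 0.049]
teal [308 197  34  38 548] [323.4 215. ] med [ 0.5086 -0.2128  0.033 ] zr [0.019 0.048]
  rect ((0.5093918442726135, -0.21542635560035706), (0.09405506402254105, 0.
[... 3691 characters left out ...]
00 235  10  35 248] ((0.5018334984779358, -0.1667269915342331), (0.08098932355642319, 0.01882946491241455), 5.609104156494141) 0.06831922387619718
tall [341  93  36  35 958] [ 0.83  -0.286  0.134] [ 0.871 -0.247  0.142]
tall [127 176  87 109 330] [0.484 0.1   0.213] [0.659 0.211 0.219]
tall [110 201  17  42  98] [0.571 0.239 0.212] [0.606 0.251 0.217]
pedal 390 [0.5792503  0.06640584 0.03376338] 0.033669125885397125 ((0.5794649720191956, 0.06639140844345093), (0.08782661706209183, 0.027185343205928802), 22.138792037963867) [[0.5336667895317078, 0.0624331459403038], [0.5439116358757019, 0.03725207597017288], [0.6252631545066833, 0.07034967094659805], [0.6150183081626892, 0.09553074091672897]]
```

>>> apply_moves(linear=[[0.18,-0.13,0],[0.37,-0.27,0],[0.56,-0.4,0],[0.74,-0.54,0],[0.93,-0.67,0]], delta_rot=[[0,0,0],[0,0,0],[0,0,0],[0,0,0],[0,0,0]], gripper=-1)

```text
clock: 0.52
position: [0.3073, -0.4739, 0.231]
tool_rot: [-3.141, 0.0, 0.409]
force: [0.1, -0.7, -0.1]
grip_width: 0.0254
finger_force: 0.0
```

>>> apply_moves(linear=[[0.18,-0.13,0],[0.37,-0.27,0],[0.56,-0.4,0],[0.74,-0.54,0],[0.93,-0.67,0]], delta_rot=[[0,0,0],[0,0,0],[0,0,0],[0,0,0],[0,0,0]])

```text
clock: 0.93
position: [0.366, -0.3755, 0.2311]
tool_rot: [-3.141, 0.0, 0.409]
force: [-0.2, -0.0, 0.2]
grip_width: 0.0003
finger_force: 0.0
```

>>> apply_moves(linear=[[0.18,-0.13,0],[0.37,-0.27,0],[0.56,-0.4,0],[0.74,-0.54,0],[0.93,-0.67,0]], delta_rot=[[0,0,0],[0,0,0],[0,0,0],[0,0,0],[0,0,0]])

```text
clock: 1.35
position: [0.4247, -0.2771, 0.2312]
tool_rot: [-3.141, 0.0, 0.409]
force: [-0.1, -1.0, 0.7]
grip_width: 0.0
finger_force: 0.0
```

>>> apply_moves(linear=[[0.18,-0.13,0],[0.37,-0.27,0],[0.56,-0.4,0],[0.74,-0.54,0],[0.93,-0.67,0]], delta_rot=[[0,0,0],[0,0,0],[0,0,0],[0,0,0],[0,0,0]])

```text
clock: 1.77
position: [0.4834, -0.1786, 0.2311]
tool_rot: [-3.141, 0.0, 0.409]
force: [0.1, 0.4, -0.4]
grip_width: 0.0002
finger_force: 0.0
```

>>> apply_moves(linear=[[0.18,-0.13,0],[0.37,-0.27,0],[0.56,-0.4,0],[0.74,-0.54,0],[0.93,-0.67,0]], delta_rot=[[0,0,0],[0,0,0],[0,0,0],[0,0,0],[0,0,0]])

```text
clock: 2.18
position: [0.5421, -0.0802, 0.2311]
tool_rot: [-3.141, 0.0, 0.409]
force: [0.3, -0.5, -0.2]
grip_width: 0.0003
finger_force: 0.0
```

>>> apply_moves(linear=[[0.18,-0.13,0],[0.37,-0.27,0],[0.56,-0.4,0],[0.74,-0.54,0],[0.93,-0.67,0]], delta_rot=[[0.05,0,0],[0.1,0,0],[0.15,0,0],[0.21,0,0],[0.26,0,0]])

```text
clock: 2.6
position: [0.6014, 0.0173, 0.2317]
tool_rot: [-2.591, -0.001, 0.408]
force: [-0.8, 1.3, 0.2]
grip_width: -0.0
finger_force: 0.0
```

>>> apply_moves(linear=[[0,0,0],[0,0,0],[0,0,0],[0,0,0],[0,0,0]], delta_rot=[[0.03,0,0.01],[0.05,0,0.01],[0.05,0,0.01],[0.05,0,0.01],[0.05,0,0.01]])

```text
clock: 3.02
position: [0.6005, 0.0174, 0.2318]
tool_rot: [-2.495, 0.011, 0.392]
force: [0.1, 0.5, 0.8]
grip_width: -0.0
finger_force: 0.0
```

```bash
cat >> h.py <<'E'
BO=np.array([0.5476,0.146,0]); BYAW=np.deg2rad(111.8); BR=R.from_euler('z',BYAW)
def delta(target,rot=None,binf=True):
    s=monitor.observe(); p=s["position"]; T=R.from_euler('xyz',s["tool_rot"])
    t=BR.apply(target)+BO if binf else np.array(target)
    print("clock",s["clock"],"pos",p.round(4),"bin",BR.inv().apply(p-BO).round(4),"z",T.as_matrix()[:,2].round(3),"x",T.as_matrix()[:,0].round(3),"q",s["qpos"].round(2),"F",s["force"].round(1))
    print("lin/0.1",(T.inv().apply(t-p)/.1).round(3))
    if rot is not None: print("rot/120",((T.inv()*rot).as_rotvec()/np.deg2rad(120)).round(3))
def rotxz(x,z):
    x=np.array(x,float);z=np.array(z,float);z/=np.linalg.norm(z);x-=z*(x@z);x/=np.linalg.norm(x);return R.from_matrix(np.stack([x,np.cross(z,x),z],1))
E
python3 - <<'E'
from h import *
a=np.deg2rad(38)
delta([-.1,0,.065],BR*rotxz([0,-1,0],[np.sin(a),0,-np.cos(a)]))
E
```

```text
clock 3.0167 pos [0.6005 0.0174 0.2318] bin [-0.1391 -0.0013  0.2318] z [-0.239  0.554 -0.798] x [ 0.924  0.382 -0.011] q [ 0.38  0.73 -0.38  1.43 -0.33  1.34 -1.  ] F [0.1 0.5 0.8]
lin/0.1 [0.01  0.694 1.567]
rot/120 [0.008 0.008 0.001]
```

>>> apply_moves(linear=[[0,0.07,0.16],[0,0.14,0.31],[0,0.21,0.47],[0,0.28,0.63],[0,0.35,0.78]], delta_rot=[[0,0,0],[0,0,0],[0,0,0],[0,0,0],[0.01,0.01,0]])

```text
clock: 3.43
position: [0.5926, 0.0365, 0.1488]
tool_rot: [-2.474, -0.007, 0.382]
force: [0.5, 1.3, -0.2]
grip_width: 0.0002
finger_force: 0.0
```

>>> apply_moves(linear=[[0,0.07,0.16],[0,0.14,0.31],[0,0.21,0.47],[0,0.28,0.63],[0,0.34,0.78]], delta_rot=[[0,0,0],[0,0,0],[0,0,0],[0,0,0],[0,0,0]])

```text
clock: 3.85
position: [0.5847, 0.0556, 0.0659]
tool_rot: [-2.474, -0.006, 0.38]
force: [0.6, 0.4, -0.6]
grip_width: -0.0001
finger_force: 0.0
```

Run:
```python
from h import *
delta([-.083,0,.047]);delta([-.083,0,.017])
p,d=optics.grab_frame("top"); cv2.imwrite("pics/t1.png",cv2.resize(p[150:300,90:290,::-1],(800,600)))
```

```text
clock 3.85 pos [0.5847 0.0556 0.0659] bin [-0.0977 -0.0009  0.0659] z [-0.225  0.577 -0.785] x [0.929 0.371 0.006] q [ 0.36  0.91 -0.39  1.58 -0.34  1.02 -0.9 ] F [ 0.6  0.4 -0.6]
lin/0.1 [-0.01   0.001  0.239]
clock 3.85 pos [0.5847 0.0556 0.0659] bin [-0.0977 -0.0009  0.0659] z [-0.225  0.577 -0.785] x [0.929 0.371 0.006] q [ 0.36  0.91 -0.39  1.58 -0.34  1.02 -0.9 ] F [ 0.6  0.4 -0.6]
lin/0.1 [-0.012  0.187  0.475]
```

View pics/t1.png

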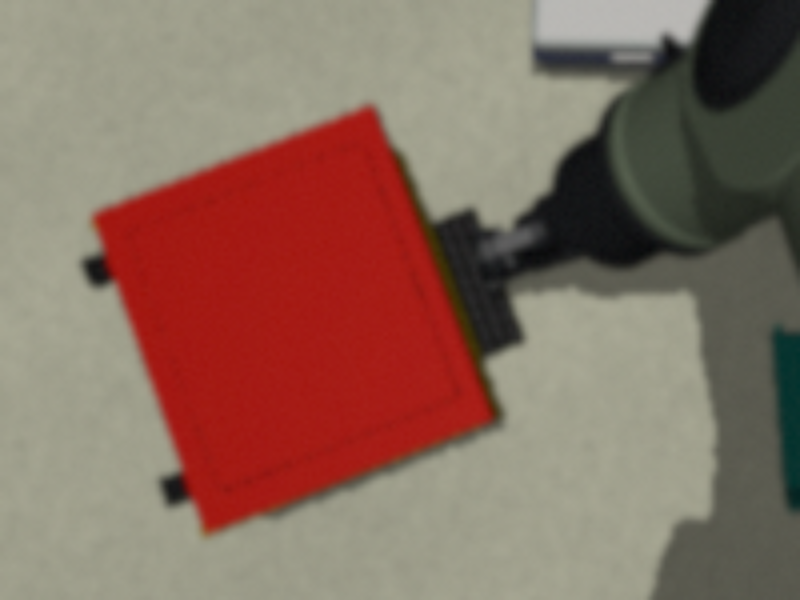

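The crop shows the fingertip near (490,245), just above the pad, which spans (435,215) to (520,350). The tip box at (620,40) is clear of the arm. Next I press.

>>> apply_moves(linear=[[-0.01,0,0.08],[-0.01,0,0.16],[-0.01,0,0.24],[-0.01,0,0.24],[-0.01,0,0.24]], delta_rot=[[0,0,0],[0,0,0],[0,0,0],[0,0,0],[0,0,0]])

```text
clock: 4.32
position: [0.5784, 0.0688, 0.0473]
tool_rot: [-2.472, -0.005, 0.379]
force: [0.8, 0.0, 0.1]
grip_width: -0.0002
finger_force: 0.0
```

>>> apply_moves(linear=[[0,0.03,0.03],[0,0.06,0.07],[0,0.08,0.1],[0,0.1,0.13],[0,0.12,0.16]], delta_rot=[[0,0,0],[0,0,0],[0,0,0],[0,0,0],[0,0,0]])

```text
clock: 4.73
position: [0.5794, 0.0676, 0.0272]
tool_rot: [-2.473, -0.006, 0.377]
force: [1.1, -11.0, 14.3]
grip_width: -0.0002
finger_force: 7.7
```

```bash
cat > lid.py <<'E'
from h import *
def lid():
    out=[]
    for n in("side","top"):
        p,d=optics.grab_frame(n); W=cloud(n,d); hsv=cv2.cvtColor(p,cv2.COLOR_RGB2HSV).astype(int)
        m=((hsv[...,0]<6)|(hsv[...,0]>175))&(hsv[...,1]>150)&(hsv[...,2]>60)&np.isfinite(W[...,0])
        q=BR.inv().apply(W[m]-BO); q=q[(abs(q[:,1])<.1)&(q[:,2]>.18)]
        if len(q)<20: print(n,"few red",len(q)); continue
        i=q[:,2]>np.percentile(q[:,2],90); a=np.polyfit
        print(n,len(q),"x,z pct",np.percentile(q[:,0],[2,50,98]).round(3),np.percentile(q[:,2],[2,50,98]).round(3),"angle of top", np.arctan2(*(np.median(q[i],0)-[.072,0,.207])[[2,0]]*np.array([1,-1])).round(2))
if __name__=="__main__": delta([-.083,0,.017]); lid()
E
python3 lid.py
```

```text
clock 4.7333 pos [0.5794 0.0676 0.0272] bin [-0.0846 -0.0004  0.0272] z [-0.224  0.578 -0.785] x [0.93  0.368 0.006] q [ 0.34  0.96 -0.39  1.6  -0.34  0.95 -0.88] F [  1.1 -11.   14.3]
lin/0.1 [-0.004  0.051  0.09 ]
side 5024 x,z pct [-0.049  0.009  0.073] [0.218 0.27  0.308] angle of top 0.72
top 4401 x,z pct [-0.04   0.008  0.072] [0.218 0.284 0.321] angle of top 0.81
```

>>> apply_moves(linear=[[0,0.03,0.02],[0,0.05,0.05],[0,0.07,0.06],[0,0.09,0.08],[0,0.11,0.1]], delta_rot=[[0,0,0],[0,0,0],[0,0,0],[0,0,0],[0,0,0]])

```text
clock: 5.25
position: [0.5791, 0.0678, 0.0129]
tool_rot: [-2.469, -0.005, 0.379]
force: [-3.1, 3.2, 19.1]
grip_width: -0.0001
finger_force: 8.7
```

```bash
python3 lid.py
```

```text
clock 5.25 pos [0.5791 0.0678 0.0129] bin [-0.0843 -0.0002  0.0129] z [-0.227  0.58  -0.783] x [0.929 0.37  0.005] q [ 0.34  0.99 -0.39  1.59 -0.34  0.94 -0.87] F [-3.1  3.2 19.1]
lin/0.1 [-0.002 -0.036 -0.024]
side 1750 x,z pct [0.076 0.091 0.103] [0.217 0.307 0.363] angle of top 1.74
top 4032 x,z pct [0.075 0.093 0.109] [0.22  0.301 0.361] angle of top 1.77
```

>>> apply_moves(linear=[[0,0.02,0.02],[0,0.03,0.04],[0,0.03,0.04],[0,0.03,0.04],[0,0.03,0.04]], delta_rot=[[0,0,0],[0,0,0],[0,0,0],[0,0,0],[0,0,0]])

```text
clock: 5.77
position: [0.5794, 0.0682, 0.0106]
tool_rot: [-2.468, -0.006, 0.38]
force: [-9.1, -6.8, 50.8]
grip_width: -0.0
finger_force: 23.9
```

```bash
python3 lid.py
```

```text
clock 5.7667 pos [0.5794 0.0682 0.0106] bin [-0.084  -0.0006  0.0106] z [-0.227  0.581 -0.781] x [0.929 0.371 0.006] q [ 0.34  0.99 -0.39  1.59 -0.34  0.93 -0.87] F [-9.1 -6.8 50.8]
lin/0.1 [-0.005 -0.048 -0.043]
side 2640 x,z pct [0.076 0.102 0.121] [0.215 0.304 0.359] angle of top 1.84
top 4640 x,z pct [0.076 0.099 0.119] [0.219 0.301 0.358] angle of top 1.83
```

>>> apply_moves(linear=[[0,-0.03,-0.1],[0,-0.06,-0.25],[0,-0.1,-0.45],[0,-0.15,-0.7],[0,-0.2,-0.95]], delta_rot=[[0,0,0],[0,0,0],[0,0,0],[0,0,0],[0,0,0]])

```text
clock: 6.28
position: [0.5947, 0.026, 0.0947]
tool_rot: [-2.471, -0.004, 0.379]
force: [-0.3, -0.8, 0.5]
grip_width: 0.0002
finger_force: 0.0
```

>>> apply_moves(linear=[[0,0,-0.2],[0,0,-0.4],[0,0,-0.6],[0,0,-0.8],[0,0,-1]], delta_rot=[[0,0,0],[0,0,0],[0,0,0],[0,0,0],[0,0,0]])

```text
clock: 6.7
position: [0.6175, -0.0321, 0.173]
tool_rot: [-2.472, -0.005, 0.378]
force: [-0.9, 0.6, -1.0]
grip_width: -0.0003
finger_force: 0.0
```

```bash
cat > tube.py <<'E'
from lid import *
y=np.deg2rad(5.8); s,c=np.sin(np.deg2rad(20)),np.cos(np.deg2rad(20))
rx=np.array([np.cos(y),np.sin(y),0]); tz=s*rx-[0,0,c]; ta=c*rx+[0,0,s]
TR=rotxz(ta,tz); TCP=np.array([.5338,-.3388,.0378])
def go(up): delta(TCP-up*tz,TR,False)
E
python3 -c "
from tube import *
lid(); go(.17)"
```

```text
side 2688 x,z pct [0.076 0.101 0.121] [0.214 0.303 0.359] angle of top 1.84
top 4716 x,z pct [0.076 0.099 0.119] [0.218 0.3   0.358] angle of top 1.83
clock 6.8 pos [ 0.6189 -0.0337  0.1742] bin [-0.1934  0.0005  0.1742] z [-0.222  0.578 -0.786] x [0.93  0.367 0.007] q [ 0.43  0.84 -0.36  1.38 -0.32  1.32 -0.92] F [ 1.2 -0.6  0.2]
lin/0.1 [-2.47   1.704 -1.663]
rot/120 [-0.337  0.2    0.071]
```

>>> apply_moves(linear=[[-0.16,0.11,-0.11],[-0.33,0.23,-0.22],[-0.49,0.34,-0.33],[-0.66,0.46,-0.44],[-0.82,0.57,-0.55]], delta_rot=[[0,0,0],[0,0,0],[0,0,0],[0,0,0],[0,0,0]], gripper=0.7)

```text
clock: 7.22
position: [0.5694, -0.1356, 0.179]
tool_rot: [-2.471, -0.004, 0.379]
force: [-0.4, -0.0, -0.1]
grip_width: 0.0608
finger_force: 0.0
```

>>> apply_moves(linear=[[-0.16,0.11,-0.11],[-0.33,0.23,-0.22],[-0.49,0.34,-0.33],[-0.66,0.46,-0.44],[-0.82,0.57,-0.55]], delta_rot=[[0,0,0],[0,0,0],[0,0,0],[0,0,0],[0,0,0]])

```text
clock: 7.63
position: [0.5223, -0.2393, 0.1864]
tool_rot: [-2.471, -0.004, 0.379]
force: [-0.5, 0.2, -0.4]
grip_width: 0.0725
finger_force: 0.0
```

>>> apply_moves(linear=[[-0.16,0.11,-0.11],[-0.33,0.23,-0.22],[-0.49,0.34,-0.33],[-0.66,0.46,-0.44],[-0.82,0.57,-0.55]], delta_rot=[[-0.05,0.03,0.01],[-0.1,0.06,0.02],[-0.15,0.09,0.03],[-0.19,0.12,0.04],[-0.24,0.14,0.05]])

```text
clock: 8.05
position: [0.4745, -0.3444, 0.1945]
tool_rot: [-2.957, -0.228, 0.159]
force: [1.0, -1.9, -1.8]
grip_width: 0.0722
finger_force: 0.0
```

```bash
python3 -c "
from tube import *
go(.08)"
```

```text
clock 8.05 pos [ 0.4745 -0.3444  0.1945] bin [-0.4282  0.25    0.1945] z [ 0.191  0.216 -0.958] x [0.962 0.154 0.226] q [ 0.86  0.52 -0.25  1.75 -0.22  0.87 -0.6 ] F [ 1.  -1.9 -1.8]
lin/0.1 [0.129 0.181 0.848]
rot/120 [-0.096  0.06   0.021]
```

>>> apply_moves(linear=[[0.03,0.04,0.17],[0.05,0.07,0.34],[0.08,0.11,0.51],[0.1,0.14,0.68],[0.13,0.18,0.85]], delta_rot=[[-0.03,0.02,0.01],[-0.06,0.04,0.01],[-0.1,0.06,0.02],[-0.1,0.06,0.02],[-0.1,0.06,0.02]])

```text
clock: 8.47
position: [0.5076, -0.3377, 0.112]
tool_rot: [3.135, -0.347, 0.108]
force: [0.1, -0.8, 0.2]
grip_width: 0.0728
finger_force: 0.0
```

```bash
python3 -c "
from tube import *
go(.0);p,d=optics.grab_frame('side'); cv2.imwrite('pics/s2.png',cv2.resize(p[130:280,260:460,::-1],(800,600)))"
```

```text
clock 8.4667 pos [ 0.5076 -0.3377  0.112 ] bin [-0.4342  0.2167  0.112 ] z [ 0.339  0.031 -0.94 ] x [0.935 0.102 0.34 ] q [ 0.79  0.58 -0.25  1.96 -0.24  0.36 -0.65] F [ 0.1 -0.8  0.2]
lin/0.1 [-0.009  0.035  0.786]
rot/120 [0.002 0.001 0.003]
```

View pics/s2.png

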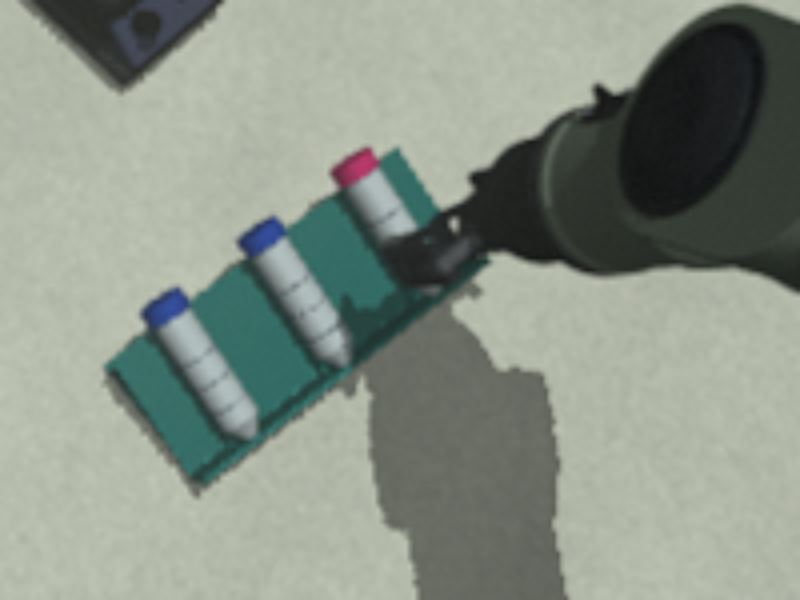

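The crop shows the gripper tilted over the pink tube (cap at (355,168)). The blue tube at (300,290) is clear. Next I descend and grip.

>>> apply_moves(linear=[[0,0.01,0.2],[0,0.03,0.4],[-0.01,0.03,0.55],[-0.01,0.03,0.68],[-0.01,0.03,0.79]], delta_rot=[[0,0,0],[0,0,0],[0,0,0],[0,0,0],[0,0,0]])

```text
clock: 8.93
position: [0.5344, -0.3391, 0.0372]
tool_rot: [3.137, -0.347, 0.107]
force: [0.1, -0.6, 0.0]
grip_width: 0.0727
finger_force: 0.0
```

>>> apply_moves(linear=[[0,0,0],[0,0,0],[0,0,0],[0,0,0],[0,0,0]], delta_rot=[[0,0,0],[0,0,0],[0,0,0],[0,0,0],[0,0,0]], gripper=-0.5, force=25)

```text
clock: 9.35
position: [0.5345, -0.3403, 0.0393]
tool_rot: [3.134, -0.349, 0.107]
force: [-1.5, -4.6, 2.7]
grip_width: 0.0283
finger_force: 25.4
```

>>> apply_moves(linear=[[0,0,0],[0,0,0],[0,0,0],[0,0,0],[0,0,0]], delta_rot=[[0,0,0],[0,0,0],[0,0,0],[0,0,0],[0,0,0]])

```text
clock: 9.77
position: [0.5347, -0.3403, 0.0391]
tool_rot: [3.134, -0.349, 0.107]
force: [-2.7, -5.4, 8.4]
grip_width: 0.0288
finger_force: 26.0
```

>>> apply_moves(linear=[[0,0,-0.15],[0,0,-0.35],[0,0,-0.55],[0,0,-0.75],[0,0,-1]], delta_rot=[[0,0,0],[0,0,0],[0,0,0],[0,0,0],[0,0,0]])

```text
clock: 10.18
position: [0.4998, -0.3414, 0.1325]
tool_rot: [3.138, -0.346, 0.108]
force: [0.7, -0.5, -0.7]
grip_width: 0.0283
finger_force: 25.2
```

>>> apply_moves(linear=[[0,0,-0.2],[0,0,-0.4],[0,0,-0.6],[0,0,-0.8],[0,0,-1]], delta_rot=[[0,-0.03,0],[0,-0.06,0],[0,-0.09,0.01],[0,-0.13,0.03],[0,-0.17,0.04]])

```text
clock: 10.6
position: [0.4657, -0.3452, 0.2282]
tool_rot: [-3.134, 0.013, 0.02]
force: [0.0, -0.5, 0.1]
grip_width: 0.0281
finger_force: 25.3
```

```bash
python3 -c "
from lid import *
lid(); delta([-.01,0,.275],BR*rotxz([0,-1,0],[0,0,-1]))"
```

```text
side 2691 x,z pct [0.076 0.101 0.121] [0.214 0.303 0.359] angle of top 1.84
top 4457 x,z pct [0.076 0.098 0.119] [0.218 0.295 0.358] angle of top 1.83
clock 10.7 pos [ 0.4686 -0.3447  0.229 ] bin [-0.4262  0.2556  0.229 ] z [-0.009  0.007 -1.   ] x [ 1.     0.025 -0.009] q [ 0.51  0.46  0.03  1.71 -0.02  0.98 -1.  ] F [ 0.6  0.4 -0.7]
lin/0.1 [ 0.945 -4.795 -0.435]
rot/120 [-0.004  0.004 -0.17 ]
```

>>> apply_moves(linear=[[0.04,-0.19,-0.05],[0.08,-0.38,-0.1],[0.11,-0.58,-0.15],[0.15,-0.77,-0.2],[0.19,-0.96,-0.25]], delta_rot=[[0,0,0],[0,0,0],[0,0,0],[0,0,0],[0,0,0]])

```text
clock: 11.12
position: [0.4831, -0.2479, 0.2515]
tool_rot: [-3.132, 0.009, 0.024]
force: [-0.1, 1.4, -0.4]
grip_width: 0.0281
finger_force: 25.3
```

>>> apply_moves(linear=[[0.04,-0.19,-0.05],[0.08,-0.38,-0.1],[0.11,-0.58,-0.15],[0.15,-0.77,-0.18],[0.19,-0.96,-0.18]], delta_rot=[[0,0,0],[0,0,0],[0,0,0],[0,0,0],[0,0,0]])

```text
clock: 11.53
position: [0.5003, -0.1517, 0.2707]
tool_rot: [-3.132, 0.008, 0.024]
force: [0.1, -0.3, -0.3]
grip_width: 0.028
finger_force: 25.3
```

>>> apply_moves(linear=[[0.04,-0.19,0],[0.08,-0.38,0],[0.11,-0.58,0],[0.15,-0.77,0],[0.19,-0.96,0]], delta_rot=[[0,0,0],[0,0,0],[0,0,0],[0,0,0],[0,0,0]])

```text
clock: 11.95
position: [0.5167, -0.0554, 0.2707]
tool_rot: [-3.132, 0.009, 0.024]
force: [0.8, 0.7, -0.2]
grip_width: 0.0281
finger_force: 25.3
```

>>> apply_moves(linear=[[0.04,-0.19,0],[0.08,-0.38,0],[0.11,-0.58,0],[0.15,-0.77,0],[0.19,-0.96,0]], delta_rot=[[0,0,-0.03],[0,0,-0.07],[0,0,-0.1],[0,0,-0.14],[0,0,-0.17]])

```text
clock: 12.37
position: [0.5339, 0.0415, 0.2717]
tool_rot: [-3.13, 0.005, 0.387]
force: [0.6, -0.4, -0.7]
grip_width: 0.0283
finger_force: 25.3
```

```bash
python3 -c "
from lid import *
delta([-.01,0,.195],BR*rotxz([0,-1,0],[0,0,-1]))"
```

```text
clock 12.3667 pos [0.5339 0.0415 0.2717] bin [-0.0919  0.0515  0.2717] z [-0.009  0.009 -1.   ] x [ 0.926  0.377 -0.005] q [-0.04  0.34 -0.19  1.77  0.06  1.04 -1.43] F [ 0.6 -0.4 -0.7]
lin/0.1 [ 0.524 -0.807  0.774]
rot/120 [-0.006  0.002  0.003]
```

>>> apply_moves(linear=[[0.1,-0.16,0],[0.2,-0.32,0],[0.3,-0.48,0],[0.41,-0.64,0],[0.52,-0.81,0]], delta_rot=[[0,0,0],[0,0,0],[0,0,0],[0,0,0],[0,0,0]])

```text
clock: 12.78
position: [0.5523, 0.1359, 0.2723]
tool_rot: [-3.13, 0.005, 0.382]
force: [-0.1, 0.0, -0.7]
grip_width: 0.0282
finger_force: 25.3
```

>>> apply_moves(linear=[[0,0,0.15],[0,0,0.3],[0,0,0.45],[0,0,0.6],[0,0,0.77]], delta_rot=[[0,0,0],[0,0,0],[0,0,0],[0,0,0],[0,0,0]])

```text
clock: 13.2
position: [0.5515, 0.1359, 0.1949]
tool_rot: [-3.13, 0.005, 0.382]
force: [-0.0, -0.1, -0.2]
grip_width: 0.0283
finger_force: 25.3
```

```bash
python3 -c "
from lid import *
delta([-.01,0,.195])
p,d=optics.grab_frame('side'); cv2.imwrite('pics/s3.png',cv2.resize(p[190:340,100:300,::-1],(800,600)))"
```

```text
clock 13.2 pos [0.5515 0.1359 0.1949] bin [-1.080e-02  1.000e-04  1.949e-01] z [-0.009  0.009 -1.   ] x [ 0.928  0.373 -0.005] q [-0.19  0.48 -0.2   1.78  0.11  0.9  -1.63] F [-0.  -0.1 -0.2]
lin/0.1 [ 0.001 -0.008 -0.001]
```

View pics/s3.png

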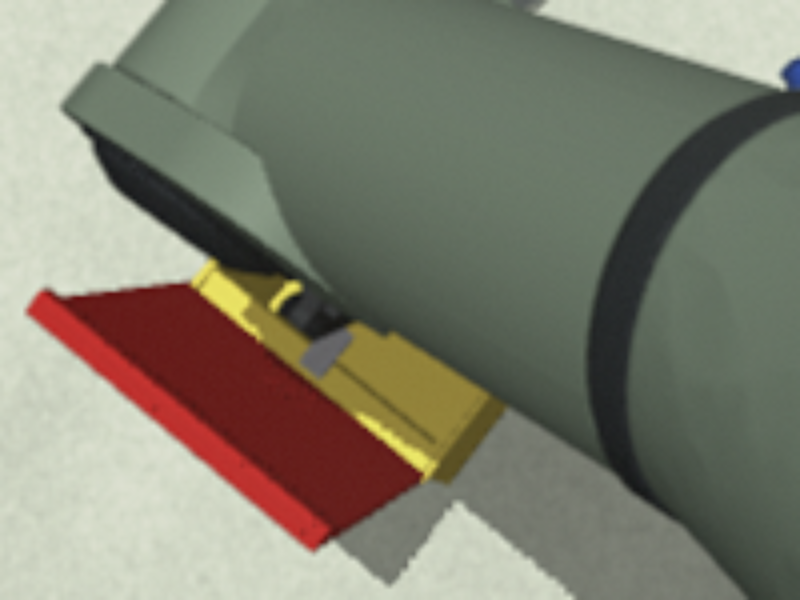

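The open lid spans (30,300) to (430,480), and the fingertips show inside the mouth near (330,345). The forearm hides the tube, but the grip width of 28 mm says it is still held. Next I release it.

>>> apply_moves(linear=[[0,0,0],[0,0,0],[0,0,0],[0,0,0],[0,0,0]], delta_rot=[[0,0,0],[0,0,0],[0,0,0],[0,0,0],[0,0,0]], gripper=0.3)

```text
clock: 13.67
position: [0.5519, 0.1352, 0.1963]
tool_rot: [-3.13, 0.004, 0.38]
force: [0.5, -0.6, 0.2]
grip_width: 0.0556
finger_force: 0.0
```

>>> apply_moves(linear=[[0,0,0],[0,0,-0.2],[0,0,-0.4],[0,0,-0.6],[0,0,-0.8]], delta_rot=[[0,0,0],[0,0,0],[0,0,0],[0,0,0],[0,0,0]])

```text
clock: 14.08
position: [0.5522, 0.1344, 0.2768]
tool_rot: [-3.13, 0.005, 0.379]
force: [0.5, 0.3, -0.4]
grip_width: 0.0554
finger_force: 0.0
```

>>> apply_moves(linear=[[0,0.1,-0.2],[0,0.2,-0.4],[0,0.3,-0.6],[0,0.4,-0.8],[0,0.5,-1]], delta_rot=[[0,0,0],[0,0,0],[0,0,0],[0,0,0],[0,0,0]], gripper=-1)

```text
clock: 14.5
position: [0.5717, 0.0866, 0.3763]
tool_rot: [-3.13, 0.005, 0.38]
force: [-0.5, 0.2, -0.1]
grip_width: 0.0004
finger_force: 0.0
```

```bash
python3 -c "
from lid import *
delta([-.0,0,.43])
for n in('side','top'):
    p,d=optics.grab_frame(n);W=cloud(n,d);h=cv2.cvtColor(p,cv2.COLOR_RGB2HSV).astype(int)
    q=BR.inv().apply(W[np.isfinite(W[...,0])]-BO);hh=h[np.isfinite(W[...,0])]
    ins=(q[:,0]>-.069)&(q[:,0]<.056)&(abs(q[:,1])<.079)&(q[:,2]<.2)&(q[:,2]>.05)
    w=ins&(hh[:,1]<70)&(hh[:,2]>70); k=ins&(hh[:,0]>150)&(hh[:,0]<178)&(hh[:,1]>90)
    for m in(ins,w,k): print(n,m.sum(),np.median(q[m],0).round(3) if m.any() else '')
lid()"
```

```text
clock 14.5 pos [0.5717 0.0866 0.3763] bin [-6.410e-02 -3.000e-04  3.763e-01] z [-0.009  0.009 -1.   ] x [ 0.929  0.37  -0.005] q [-0.11  0.34 -0.19  1.51  0.05  1.3  -1.49] F [-0.5  0.2 -0.1]
lin/0.1 [-0.007 -0.647 -0.529]
side 2695 [-0.01  -0.007  0.067]
side 425 [-0.009  0.012  0.094]
side 56 [-0.011 -0.043  0.098]
top 499 [-0.042  0.03   0.066]
top 0 
top 0 
side 2687 x,z pct [0.076 0.101 0.121] [0.214 0.303 0.359] angle of top 1.84
top few red 0
```

>>> apply_moves(linear=[[0,0,-0.1],[0,0,-0.2],[0,0,-0.3],[0,0,-0.4],[0,0,-0.45]], delta_rot=[[0,0,0],[0,0,0],[0,0,0],[0,0,0],[0,0,0]])

```text
clock: 15.12
position: [0.5724, 0.0869, 0.4218]
tool_rot: [-3.13, 0.004, 0.38]
force: [0.4, -0.2, 0.3]
grip_width: 0.0
finger_force: 0.0
```

>>> apply_moves(linear=[[0,-0.18,0],[0,-0.36,0],[0,-0.54,0],[0,-0.72,0],[0,-0.9,0]], delta_rot=[[0,0,0],[0,0,0],[0,0,0],[0,0,0],[0,0,0]])

```text
clock: 15.53
position: [0.5384, 0.1711, 0.4214]
tool_rot: [-3.13, 0.005, 0.379]
force: [1.8, 0.5, -0.4]
grip_width: 0.0002
finger_force: 0.0
```

>>> apply_moves(linear=[[0,-0.18,0],[0,-0.36,0],[0,-0.54,0],[0,-0.72,0],[0,-0.9,0]], delta_rot=[[0,0,0],[0,0,0],[0,0,0],[0,0,0],[0,0,0]])

```text
clock: 15.95
position: [0.5051, 0.2548, 0.4224]
tool_rot: [-3.13, 0.005, 0.379]
force: [0.5, -0.5, 0.5]
grip_width: 0.0001
finger_force: 0.0
```

>>> apply_moves(linear=[[0,-0.18,0],[0,-0.36,0],[0,-0.54,0],[0,-0.72,0],[0,-0.9,0]], delta_rot=[[0,0,0],[0,0,0],[0,0,0],[0,0,0],[0,0,0]])

```text
clock: 16.37
position: [0.4718, 0.3383, 0.4234]
tool_rot: [-3.13, 0.005, 0.379]
force: [0.3, -0.6, -0.6]
grip_width: -0.0002
finger_force: 0.0
```

```bash
python3 -c "
from lid import *
delta([.19,0,.305])"
```

```text
clock 16.3667 pos [0.4718 0.3383 0.4234] bin [ 0.2067 -0.001   0.4234] z [-0.009  0.009 -1.   ] x [ 0.929  0.37  -0.005] q [-0.49  0.33 -0.31  1.42  0.09  1.41 -2.  ] F [ 0.3 -0.6 -0.6]
lin/0.1 [-0.004  0.181  1.182]
```

>>> apply_moves(linear=[[0,0,0.12],[0,0,0.24],[0,0,0.36],[0,0,0.48],[0,0,0.6]], delta_rot=[[0,0,0],[0,0,0],[0,0,0],[0,0,0],[0,0,0]])

```text
clock: 16.78
position: [0.4715, 0.3381, 0.3628]
tool_rot: [-3.13, 0.005, 0.38]
force: [0.4, -0.2, 0.3]
grip_width: 0.0004
finger_force: 0.0
```

>>> apply_moves(linear=[[0,0,0.12],[0,0,0.24],[0,0,0.36],[0,0,0.48],[0,0,0.55]], delta_rot=[[0,0,0],[0,0,0],[0,0,0],[0,0,0],[0,0,0]])

```text
clock: 17.2
position: [0.4709, 0.3384, 0.3071]
tool_rot: [-3.13, 0.006, 0.379]
force: [-0.1, -0.2, -1.4]
grip_width: 0.0
finger_force: 0.0
```

>>> apply_moves(linear=[[0,0.15,0],[0,0.3,0],[0,0.45,0],[0,0.6,0],[0,0.7,0]], delta_rot=[[0,0,0],[0,0,0],[0,0,0],[0,0,0],[0,0,0]])

```text
clock: 17.62
position: [0.4977, 0.2723, 0.3077]
tool_rot: [-3.13, 0.005, 0.378]
force: [-0.0, -0.4, 0.1]
grip_width: -0.0003
finger_force: 0.0
```

>>> apply_moves(linear=[[0,0.12,0],[0,0.24,0],[0,0.36,0],[0,0.48,0],[0,0.6,0]], delta_rot=[[0,0,0],[0,0,0],[0,0,0],[0,0,0],[0,0,0]])

```text
clock: 18.03
position: [0.5196, 0.2167, 0.3066]
tool_rot: [-3.13, 0.005, 0.379]
force: [-0.5, 0.1, 0.4]
grip_width: 0.0001
finger_force: 0.0
```

```bash
python3 -c "
from lid import *
delta([.06,0,.305]); lid()"
```

```text
clock 18.0333 pos [0.5196 0.2167 0.3066] bin [ 7.600e-02 -3.000e-04  3.066e-01] z [-0.009  0.009 -1.   ] x [ 0.929  0.37  -0.005] q [-0.29  0.36 -0.27  1.66  0.09  1.14 -1.78] F [-0.5  0.1  0.4]
lin/0.1 [-0.003  0.16   0.014]
side few red 0
top 738 x,z pct [0.023 0.03  0.046] [0.328 0.356 0.359] angle of top 1.31
```

Lid is forward of upright (1.31) and falling; I retreat upward and wait.

>>> apply_moves(linear=[[0,0,-0.2],[0,-0.1,-0.4],[0,-0.2,-0.6],[0,-0.3,-0.8],[0,-0.4,-1]], delta_rot=[[0,0,0],[0,0,0],[0,0,0],[0,0,0],[0,0,0]])

```text
clock: 18.55
position: [0.5049, 0.2548, 0.4081]
tool_rot: [-3.13, 0.005, 0.38]
force: [-0.1, 1.0, -0.8]
grip_width: 0.0002
finger_force: 0.0
```

>>> apply_moves(linear=[[0,-0.1,0],[0,-0.3,0],[0,-0.5,0],[0,-0.7,0],[0,-0.9,0]], delta_rot=[[0,0,0],[0,0,0],[0,0,0],[0,0,0],[0,0,0]])

```text
clock: 18.97
position: [0.4713, 0.3388, 0.4078]
tool_rot: [-3.13, 0.006, 0.38]
force: [0.1, 0.6, -0.2]
grip_width: 0.0002
finger_force: 0.0
```

>>> apply_moves(linear=[[0,-0.1,0],[0,-0.3,0],[0,-0.5,0],[0,-0.7,0],[0,-0.9,0]], delta_rot=[[0,0,0],[0,0,0],[0,0,0],[0,0,0],[0,0,0]])

```text
clock: 19.38
position: [0.4384, 0.4219, 0.4089]
tool_rot: [-3.13, 0.005, 0.379]
force: [-0.2, 0.3, 0.3]
grip_width: -0.0001
finger_force: 0.0
```

>>> apply_moves(linear=[[0,0,0],[0,0,0],[0,0,0],[0,0,0],[0,0,0]], delta_rot=[[0,0,0],[0,0,0],[0,0,0],[0,0,0],[0,0,0]])

```text
clock: 19.8
position: [0.4392, 0.4205, 0.4092]
tool_rot: [-3.13, 0.005, 0.378]
force: [0.1, -0.1, 0.0]
grip_width: -0.0002
finger_force: 0.0
```

>>> apply_moves(linear=[[0,0,0],[0,0,0],[0,0,0],[0,0,0],[0,0,0]], delta_rot=[[0,0,0],[0,0,0],[0,0,0],[0,0,0],[0,0,0]])

```text
clock: 20.22
position: [0.4387, 0.4212, 0.4091]
tool_rot: [-3.13, 0.005, 0.379]
force: [0.1, -0.9, 0.3]
grip_width: 0.0001
finger_force: 0.0
```

>>> apply_moves(linear=[[0,0,0],[0,0,0],[0,0,0],[0,0,0],[0,0,0]], delta_rot=[[0,0,0],[0,0,0],[0,0,0],[0,0,0],[0,0,0]])

```text
clock: 20.63
position: [0.4387, 0.4212, 0.4091]
tool_rot: [-3.13, 0.005, 0.379]
force: [-0.1, 1.1, -0.8]
grip_width: 0.0
finger_force: 0.0
```

```bash
python3 -c "
from lid import *
lid(); p,d=optics.grab_frame('side'); cv2.imwrite('pics/s4.png',p[...,::-1]); print(monitor.observe()['clock'])"
```

```text
side 5206 x,z pct [-0.078 -0.002  0.069] [0.213 0.217 0.221] angle of top 0.18
top 6419 x,z pct [-0.08  -0.006  0.068] [0.212 0.217 0.22 ] angle of top 0.16
20.7833
```

View pics/s4.png

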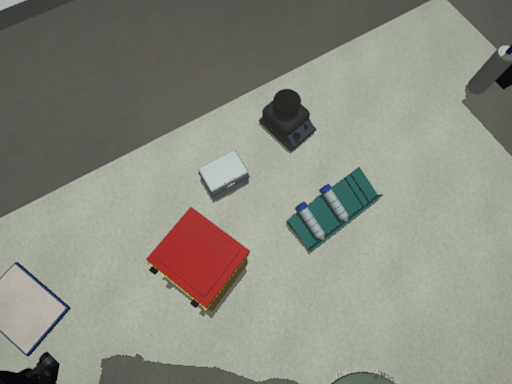

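The lid is shut (its face is flat at z 0.217 m, centred at (198,258) as at the start). The pink tube is gone from the rack, the blue tubes at (312,220) and (333,203) and the tip box are where they were, and the arm is clear.

```bash
python3 -c "
from workcell import workorder
print(workorder.job_done())"
```

```text
the job is handed in; nothing more can be done
None
```

The used pink-capped tube is in the bin, the lid is shut, the blue-capped tubes and tip box look unmoved in the final image, and the job was handed in at about 21 s; no verdict came back.

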